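# Line up the hair stackers by height

### The job

Tidy the fly-tying bench: line the four metal hair stackers up on the four round pads of the black strip in order of height, one upright and centred on each pad, the shortest on the pad nearest the purple jig head, the tallest on the pad farthest from it. Leave the small amber bottle of head cement standing where it is, and let go of everything at the end.

Things in the scene. Friction and masses are not known exactly. Their poses are not given: they have to be found in the camera images.
- stacker_blue: Hair stacker, blue anodised: a loose upright round metal tube 22 mm in diameter and 50 mm tall with a flat top (dark mouth), a 28 mm wide, 5 mm high foot flange and black knurl rings near the foot; about 60 g. Origin: centre of its underside; z is up. It starts standing on the table (z = 0) on the robot's side of the strip.
- stacker_brass: Hair stacker, yellow brass: a loose upright round metal tube 28 mm in diameter and 66 mm tall with a flat top (dark mouth), a 34 mm wide, 5 mm high foot flange and black knurl rings near the foot; about 100 g. Origin: centre of its underside; z is up. It starts standing on the table (z = 0) on the robot's side of the strip.
- stacker_red: Hair stacker, red anodised: a loose upright round metal tube 34 mm in diameter and 82 mm tall with a flat top (dark mouth), a 40 mm wide, 5 mm high foot flange and black knurl rings near the foot; about 150 g. Origin: centre of its underside; z is up. It starts standing on the table (z = 0) on the robot's side of the strip.
- stacker_silver: Hair stacker, silver aluminium: a loose upright round metal tube 40 mm in diameter and 98 mm tall with a flat top (dark mouth), a 46 mm wide, 5 mm high foot flange and black knurl rings near the foot; about 200 g. Origin: centre of its underside; z is up. It starts standing on the table (z = 0) on the robot's side of the strip.
- pad_white: Round white pad, 60 mm in diameter, 3 mm thick, fixed on the black strip (4 mm thick, 85 x 530 mm, lying on the table across the robot's front, somewhat turned). Origin: centre of its underside, so its top is 3 mm above the origin (7 mm above the table). The four pads stand in one row about 85 mm apart, in any order; a pad's colour has no meaning for the job, only its place in the row.
- pad_yellow: Round yellow pad, 60 mm in diameter, 3 mm thick, fixed on the black strip (4 mm thick, 85 x 530 mm, lying on the table across the robot's front, somewhat turned). Origin: centre of its underside, so its top is 3 mm above the origin (7 mm above the table). The four pads stand in one row about 85 mm apart, in any order; a pad's colour has no meaning for the job, only its place in the row.
- pad_green: Round green pad, 60 mm in diameter, 3 mm thick, fixed on the black strip (4 mm thick, 85 x 530 mm, lying on the table across the robot's front, somewhat turned). Origin: centre of its underside, so its top is 3 mm above the origin (7 mm above the table). The four pads stand in one row about 85 mm apart, in any order; a pad's colour has no meaning for the job, only its place in the row.
- pad_orange: Round orange pad, 60 mm in diameter, 3 mm thick, fixed on the black strip (4 mm thick, 85 x 530 mm, lying on the table across the robot's front, somewhat turned). Origin: centre of its underside, so its top is 3 mm above the origin (7 mm above the table). The four pads stand in one row about 85 mm apart, in any order; a pad's colour has no meaning for the job, only its place in the row.
- jig_purple: Cork block 50 x 50 x 22 mm carrying a round purple jig head (28 mm ball with lime-green eyes), 48 mm tall in all, fixed on the strip beyond one end of the row of pads, about 100 mm from the centre of the nearest pad (the others about 185, 270 and 355 mm). Origin: centre of the block's underside. It marks the end of the row for the shortest stacker. A like block with a plain grey head marks the other end; the two may be either way round.
- cement: Small loose amber bottle of head cement with black cap, 28 mm in diameter, 55 mm tall, about 80 g, standing on the table among the stackers. Origin: centre of its underside; z is up. It is to stay where it stands.
Not all that is in view belongs to the job. What is shaped like the stacker_red but green is not meant.

How it is judged:
By the outcome, as a careful person would: the job done as asked, in the order asked, and still so for the second after the job is handed in, with the robot touching nothing.
It also fails if it takes over 102 s, if anything falls off the work surface, if the arm or the gripper's body presses on something with over 40 N, if the wrist force passes 120 N, or if a joint passes its speed limit or range.

### The arm

A 6-joint arm with a two-finger parallel gripper is mounted at the origin on the work surface. World frame = base frame: x ahead of the robot, y to its left, z up, the work surface at z = 0. Lengths are in mm, angles in rad, forces in N, time in s.
With the tool pointing down it reaches from about 300 to 875 mm from the base axis. Payload 4.2 kg.
Tool frame: the origin (TCP) lies between the finger pads; the fingertips stand 14 mm ahead of it and the grasp point (between the pads) lies 5 mm behind it (env.nose_length is the z of the fingertips in the tool frame, in mm); z points along the fingers, y is the line along which they close (so a half turn about z gives the same grasp; the last joint's range is limited). The gripper opens to 85 mm and grips with 20 to 120 N. Pads are 22 mm wide; open, the fingers measure 114 mm over their backs; the gripper's body (76 mm by 85 mm) begins 54 mm behind the grasp point. The pads swing forward as they close: fully open they stand 13 mm farther back than shut.
Start: joints at [-1.301, 0.32, 1.565, -0, 1.257, -0.02], TCP at [164.315, -551.038, 224.038] pointing down, gripper open.
Joint ranges: [-3.11, 3.11], [-0.84, 2.01], [0.21, 2.61], [-1.34, 4.49], [0.05, 2.63], [-2.56, 2.56]. Speed limits (rad/s): [2.57, 2.57, 3.14, 3.14, 3.14, 3.14].

### API

Orientations are given as [roll, pitch, yaw] about the fixed x, y, z axes, in that order (R = Rz(yaw) Ry(pitch) Rx(roll)).
In Python, from station import env, eyes gives the robot as it stands. The module is installed in compiled form; this text tells all that it offers.
- The arm moves only by the shell command python3 -m jog 'ROWS'. ROWS is JSON, a list of rows, each an object with "jaw": the closure, from -1 (fully open) to 1 (shut), so that 0 is half open; "slide": the shift along the tool's x, y, z normalised to -1 to 1, where 1 is 0.025 m, a list of three; "delta_rot": the turn, a rotation vector about the tool's x, y, z normalised to -1 to 1, where 1 is 5 degrees, a list of three. In form: [{"jaw": jaw, "slide": [tx, ty, tz], "delta_rot": [wx, wy, wz]}, ...]. A call has 1 to 10 rows; each row shifts and turns the commanded pose from where the row before left it, along the tool's axes as they then stand; what a row does not reach is not made up. A row lasts 1/10 s, in which the tool goes at most 50 mm and 8.59 degrees, less where a joint would pass 70% of its speed; a pose out of reach is approached as far as the arm can. A call with a number of a shift or a turn outside -1 to 1 is refused whole. A call with a gripper value outside its range is refused whole. The fingers move at their own pace and stop on an object; the grip force is fixed at half the most. Time passes only in rows, so rows that do not move let the fingers close. It gives the time, the measured TCP pose, the force, the opening and the grip force at its end, in the units of the state.
- env.state(): the state, without advancing time (a new reading comes with each control period).
- eyes.camera(name): name is "side" or "top" or "wrist"; returns the picture (480x640x3 uint8, red, green, blue); there is no depth.
- eyes.get_calibration(name): a dict with "K" (3x3 intrinsics, pixels), "R" (3x3) and "t" (3): a world point X has camera coordinates R X + t. Camera axes: x right, y down, z forward; pixel columns grow to the right and rows downward; lengths in mm; the calibration is good to about 2 mm. A picture is of the moment at which its call begins: read the wrist's pose just before it. get_calibration takes no time and is no camera call; for the wrist camera it gives the pose at the moment of the call.
- env.finish_job(): hands the job in; it is judged then, once.
The state is a dict: "time_s": time; "q": joint angles; "joint_vel": joint speeds; "joint_torque": joint torques, N m; "position": TCP position; "eef_rot": TCP orientation; "wrist_force": force on the tool from outside, world axes, zero at the start; "moment": the same for the moment, N m; "finger_gap": finger opening in mm; "grasp_force": force on a finger pad.
Only numpy, scipy, OpenCV 4.12 (cv2) and the standard library are available. Lean on these libraries where they do the work, as an engineer would, in place of code of your own. Each camera call takes 0.05 s, during which the arm holds its last target. There are 200 camera calls.

## Working session

There is one attempt and no reset: what is moved stays moved. The work goes in short steps, Python scripts to look and compute and a shell command to move; the robot and the scene stay as the last step left them, time stands still between calls to the robot, and variables do not carry over. Pictures are saved under pics/ and viewed, at most 14 in all, crops included, and the job is handed in when it is done.

```bash
mkdir -p pics
python3 - <<'E'
from station import env,eyes
import cv2,numpy as np
for n in("top","side"):
    cv2.imwrite(f"pics/{n}0.png",eyes.camera(n)[:,:,::-1]); c=eyes.get_calibration(n); print(n,{k:np.round(v,3).tolist() for k,v in c.items()})
s=env.state();print(s)
E
```

```text
top {'K': [[478.196, 0.0, 320.254], [0.0, 478.196, 237.258], [0.0, 0.0, 1.0]], 'R': [[0.01, -1.0, -0.006], [-0.975, -0.008, -0.223], [0.223, 0.009, -0.975]], 't': [8.868, 563.239, 807.294]}
side {'K': [[477.681, 0.0, 325.591], [0.0, 477.681, 245.533], [0.0, 0.0, 1.0]], 'R': [[-0.883, -0.47, -0.003], [-0.262, 0.498, -0.827], [0.389, -0.729, -0.563]], 't': [499.33, 182.618, 743.397]}
{'time_s': 0.1, 'q': array([-1.30100896e+00,  3.20213480e-01,  1.56552899e+00, -2.41659739e-06,
        1.25742637e+00, -1.99965242e-02]), 'joint_vel': array([ 6.71650434e-04, -1.37655427e-03, -2.32599595e-03, -3.93464956e-05,
        2.58442922e-05, -2.33584013e-03]), 'joint_torque': array([-4.14049919e-05, -4.16407263e+01, -2.34704876e+01,  9.41810214e-06,
        4.88019461e-03, -5.64940052e-06]), 'position': array([ 164.18948587, -550.60606231,  223.28556462]), 'eef_rot': array([-3.14001673e+00, -2.92190426e-05,  2.89784611e-01]), 'wrist_force': array([-1.11970602,  1.21392223, -0.54098883]), 'moment': array([-0.04304098,  0.02125714,  0.00549645]), 'grasp_force': 0.0, 'finger_gap': 85.53654687670848}
```

View pics/top0.png

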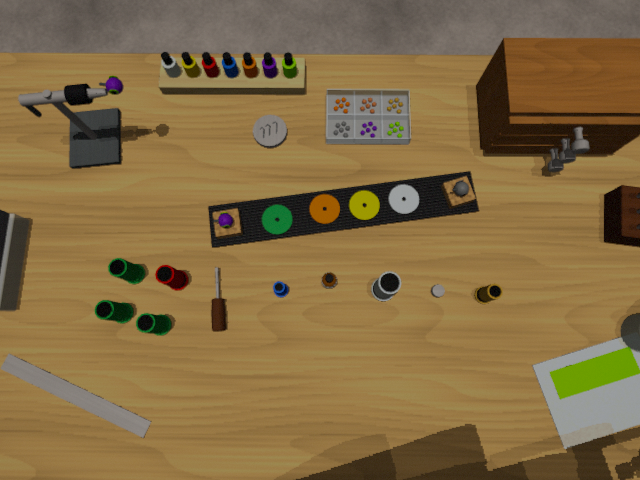

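View pics/side0.png

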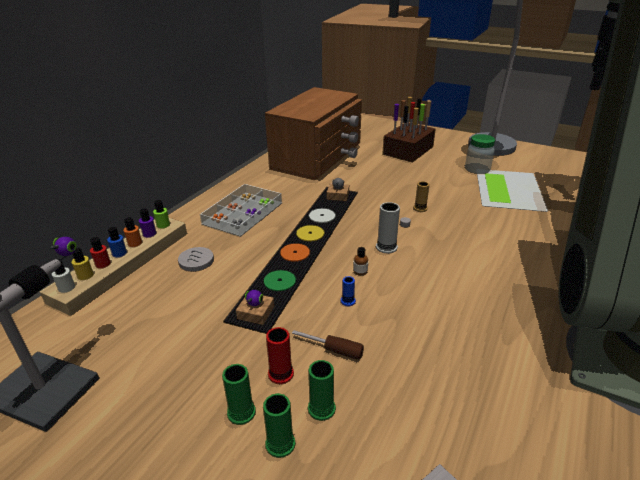

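Candidates. Purple heads: (226,221) on a cork block on the strip, and (114,86) on a vise. The strip one is meant, so the row runs green, orange, yellow, white. Red tube at (170,278): the only red one, and the three green ones (126,270), (113,310), (153,323) are decoys. Blue (281,289), silver (386,286), brass (488,293), cement (329,280). I'll confirm these in an enlarged crop.

```bash
cat > h.py <<'E'
import numpy as np,cv2
from station import env,eyes
def ray(n,u,v,z,c=None):
    c=c or eyes.get_calibration(n);K,R,t=c["K"],c["R"],np.array(c["t"])
    d=R.T@np.linalg.inv(K)@np.array([u,v,1.]);o=-R.T@t
    return o+d*(z-o[2])/d[2]
def proj(n,X,c=None):
    c=c or eyes.get_calibration(n);p=c["K"]@(np.array(c["R"])@np.array(X,float)+np.array(c["t"]));return p[:2]/p[2]
E
python3 - <<'E'
from h import *
im=cv2.imread("pics/top0.png")
hsv=cv2.cvtColor(im,cv2.COLOR_BGR2HSV)
for n,(u,v) in dict(green=(268,219),orange=(316,209),yellow=(356,205),white=(396,199)).items():
    ref=im[v,u].astype(int); m=(np.abs(im.astype(int)-ref).max(2)<40).astype(np.uint8)
    _,l,st,c=cv2.connectedComponentsWithStats(m); k=l[v,u]
    cnt=max(cv2.findContours((l==k).astype(np.uint8),0,2)[0],key=cv2.contourArea);h=cv2.fitEllipse(cv2.convexHull(cnt))
    print(n,st[k][4],np.round(h[0],1),np.round(h[1],1),np.round(ray("top",*h[0],7),1))
tiles=[]
for u,v in((170,278),(281,289),(386,286),(488,293),(329,280),(226,221)):
    tiles.append(cv2.resize(im[v-20:v+20,u-20:u+20],(260,260),interpolation=cv2.INTER_CUBIC))
cv2.imwrite("pics/c1.png",np.vstack([np.hstack(tiles[:3]),np.hstack(tiles[3:])]))
E
```

```text
green 696 [276.7 219. ] [29.1 30.7] [612.1 100.6   7. ]
orange 670 [324.3 208.5] [28.9 29.7] [634.3   7.3   7. ]
yellow 663 [364.  204.8] [28.6 29.8] [642.6 -71.    7. ]
white 665 [403.6 198.7] [28.4 29.9] [ 655.8 -149.3    7. ]
```

View pics/c1.png

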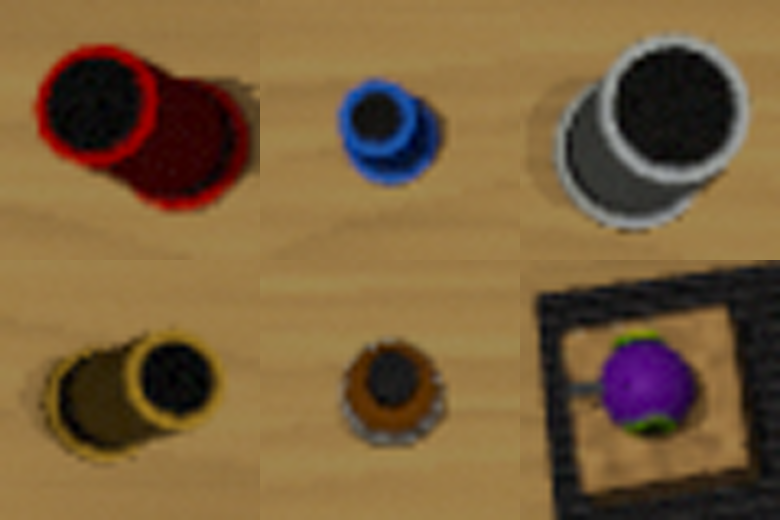

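The crops confirm it: the jig with lime eyes is on the strip, and mouth centres are red (164.5,273.9), blue (278.6,286.5), silver (389.4,282.4), brass (494.7,291.1), cement cap (329.1,277.6). I'll compute positions and turn the wrist so tool y = world x and tool x = world y.

```bash
python3 - <<'E'
from h import *
for n,(u,v,z) in dict(red=(164.5,273.9,82),blue=(278.6,286.5,50),silver=(389.4,282.4,98),brass=(494.7,291.1,66),cement=(329.1,277.6,55),g1=(121,267,82),g2=(105,310,82),g3=(147,323,82)).items():
    p=ray("top",u,v,z);print(n,np.round(p,1),"side px of top",np.round(proj("side",p),1))
for n,p in dict(green=(612.1,100.6,7),orange=(634.3,7.3,7),yellow=(642.6,-71,7),white=(655.8,-149.3,7)).items(): print(n,np.round(proj("side",p),1))
im=cv2.imread("pics/side0.png")
T=[]
for u,v in((279,335),(348,285),(389,212),(422,188),(280,281),(295,253),(310,233),(322,215)):
    T.append(cv2.resize(im[v-20:v+20,u-20:u+20],(200,200),interpolation=cv2.INTER_CUBIC))
cv2.imwrite("pics/c2.png",np.vstack([np.hstack(T[:4]),np.hstack(T[4:])]))
E
R='{"jaw":-1,"slide":[0,0,0],"delta_rot":[0,0,-1]}'; true
python3 -m jog '[{"jaw":-1,"slide":[0,0,0],"delta_rot":[0,0,-1]},{"jaw":-1,"slide":[0,0,0],"delta_rot":[0,0,-1]},{"jaw":-1,"slide":[0,0,0],"delta_rot":[0,0,-1]},{"jaw":-1,"slide":[0,0,0],"delta_rot":[0,0,-1]},{"jaw":-1,"slide":[0,0,0],"delta_rot":[0,0,-1]},{"jaw":-1,"slide":[0,0,0],"delta_rot":[0,0,-1]},{"jaw":-1,"slide":[0,0,0],"delta_rot":[0,0,-1]},{"jaw":-1,"slide":[0,0,0],"delta_rot":[0,0,-1]},{"jaw":-1,"slide":[0,0,0],"delta_rot":[0,0,-1]},{"jaw":-1,"slide":[0,0,0],"delta_rot":[0,0,-1]}]'
python3 -m jog '[{"jaw":-1,"slide":[0,0,0],"delta_rot":[0,0,-1]},{"jaw":-1,"slide":[0,0,0],"delta_rot":[0,0,-1]},{"jaw":-1,"slide":[0,0,0],"delta_rot":[0,0,-1]},{"jaw":-1,"slide":[0,0,0],"delta_rot":[0,0,-1]},{"jaw":-1,"slide":[0,0,0],"delta_rot":[0,0,-0.68]},{"jaw":-1,"slide":[0,0,0],"delta_rot":[0,0,0]}]'
```

```text
red [490.6 286.7  82. ] side px of top [277.3 336.2]
blue [474.2  88.7  50. ] side px of top [347.8 280.5]
silver [ 477.1 -105.1   98. ] side px of top [389.5 207.4]
brass [ 467.7 -295.1   66. ] side px of top [422.9 184.2]
cement [490.6  -2.5  55. ] side px of top [361.1 249.3]
g1 [502.1 364.6  82. ] side px of top [237.7 371. ]
g2 [426.8 384.5  82. ] side px of top [277.8 404.7]
g3 [405.4 309.8  82. ] side px of top [322.3 369.1]
green [278.9 280.6]
orange [294.4 252.4]
yellow [309.7 233.1]
white [321.5 215.4]
time_s: 1.1
position: [164.2, -550.7, 223.5]
eef_rot: [-3.141, -0.001, 1.166]
wrist_force: [-0.2, 0.2, 0.1]
finger_gap: 85.4
grasp_force: 0.0
time_s: 1.7
position: [164.2, -550.8, 223.6]
eef_rot: [-3.141, -0.001, 1.571]
wrist_force: [-0.0, -0.2, 0.2]
finger_gap: 85.0
grasp_force: 0.0
```

View pics/c2.png

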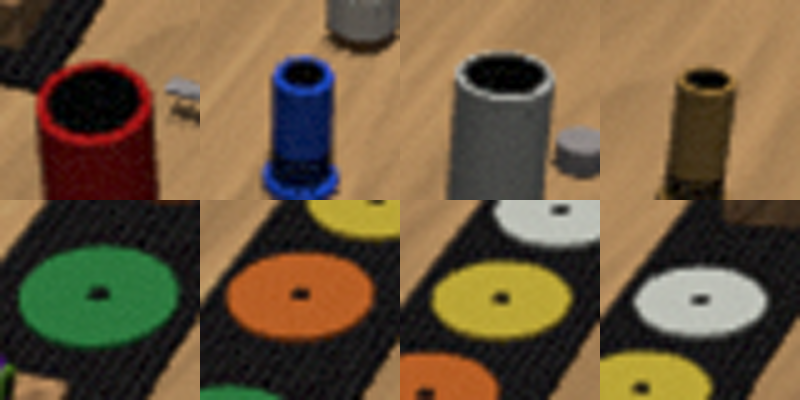

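The side view agrees with the top-derived positions to within about 1 px. First the brass stacker: move above it, then take a wrist look.

```bash
python3 -m jog '[{"jaw":-1,"slide":[0.787,0.934,0],"delta_rot":[0,0,0]},{"jaw":-1,"slide":[0.787,0.934,0],"delta_rot":[0,0,0]},{"jaw":-1,"slide":[0.787,0.934,0],"delta_rot":[0,0,0]},{"jaw":-1,"slide":[0.787,0.934,0],"delta_rot":[0,0,0]},{"jaw":-1,"slide":[0.787,0.934,0],"delta_rot":[0,0,0]},{"jaw":-1,"slide":[0.787,0.934,0],"delta_rot":[0,0,0]},{"jaw":-1,"slide":[0.787,0.934,0],"delta_rot":[0,0,0]},{"jaw":-1,"slide":[0.787,0.934,0],"delta_rot":[0,0,0]},{"jaw":-1,"slide":[0.787,0.934,0],"delta_rot":[0,0,0]},{"jaw":-1,"slide":[0.787,0.934,0],"delta_rot":[0,0,0]}]'
python3 -m jog '[{"jaw":-1,"slide":[0.787,0.934,0],"delta_rot":[0,0,0]},{"jaw":-1,"slide":[0.787,0.934,0],"delta_rot":[0,0,0]},{"jaw":-1,"slide":[0.787,0.934,0],"delta_rot":[0,0,0]},{"jaw":-1,"slide":[0,0,0],"delta_rot":[0,0,0]},{"jaw":-1,"slide":[0,0,0],"delta_rot":[0,0,0]}]'
python3 - <<'E'
from h import *
c=eyes.get_calibration("wrist");im=eyes.camera("wrist")[:,:,::-1]
print("pred mouth px",proj("wrist",(467.7,-295.1,66),c)); cv2.imwrite("pics/w1.png",im)
E
```

```text
time_s: 2.7
position: [398.5, -353.3, 223.8]
eef_rot: [-3.141, -0.0, 1.569]
wrist_force: [0.2, -0.2, -0.4]
finger_gap: 85.8
grasp_force: 0.0
time_s: 3.2
position: [467.8, -294.9, 223.7]
eef_rot: [-3.141, 0.0, 1.572]
wrist_force: [0.4, 0.7, 0.3]
finger_gap: 85.7
grasp_force: 0.0
pred mouth px [313.9873641  212.29431966]
```

View pics/w1.png

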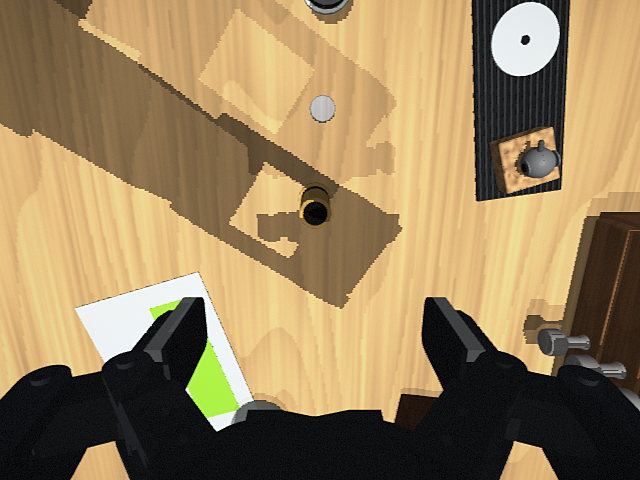

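The wrist view shows the brass mouth at (316,212) against a predicted (314,212), so the positions are good. Descend and grip.

```bash
python3 -m jog '[{"jaw":-1,"slide":[0,0,0.95],"delta_rot":[0,0,0]},{"jaw":-1,"slide":[0,0,0.95],"delta_rot":[0,0,0]},{"jaw":-1,"slide":[0,0,0.95],"delta_rot":[0,0,0]},{"jaw":-1,"slide":[0,0,0.95],"delta_rot":[0,0,0]},{"jaw":-1,"slide":[0,0,0.95],"delta_rot":[0,0,0]},{"jaw":-1,"slide":[0,0,0.95],"delta_rot":[0,0,0]},{"jaw":-1,"slide":[0,0,0.95],"delta_rot":[0,0,0]},{"jaw":-1,"slide":[0,0,0.95],"delta_rot":[0,0,0]},{"jaw":-1,"slide":[0,0,0],"delta_rot":[0,0,0]},{"jaw":-1,"slide":[0,0,0],"delta_rot":[0,0,0]}]'
python3 -m jog '[{"jaw":1,"slide":[0,0,0],"delta_rot":[0,0,0]},{"jaw":1,"slide":[0,0,0],"delta_rot":[0,0,0]},{"jaw":1,"slide":[0,0,0],"delta_rot":[0,0,0]},{"jaw":1,"slide":[0,0,0],"delta_rot":[0,0,0]},{"jaw":1,"slide":[0,0,0],"delta_rot":[0,0,0]},{"jaw":1,"slide":[0,0,0],"delta_rot":[0,0,0]},{"jaw":1,"slide":[0,0,0],"delta_rot":[0,0,0]},{"jaw":1,"slide":[0,0,0],"delta_rot":[0,0,0]}]'
```

```text
time_s: 4.25
position: [467.3, -296.0, 34.3]
eef_rot: [-3.141, 0.0, 1.569]
wrist_force: [-0.4, 0.1, 1.0]
finger_gap: 85.3
grasp_force: 0.0
time_s: 5.05
position: [468.4, -295.5, 34.9]
eef_rot: [3.14, 0.001, 1.571]
wrist_force: [-0.4, 0.1, 6.8]
finger_gap: 26.1
grasp_force: 59.0
```

```bash
python3 -m jog '[{"jaw":1,"slide":[0,0,-0.5],"delta_rot":[0,0,0]},{"jaw":1,"slide":[0,0,-1],"delta_rot":[0,0,0]},{"jaw":1,"slide":[0,0,-1],"delta_rot":[0,0,0]},{"jaw":1,"slide":[0,0,-1],"delta_rot":[0,0,0]},{"jaw":1,"slide":[0,0,-1],"delta_rot":[0,0,0]},{"jaw":1,"slide":[0,0,-0.9],"delta_rot":[0,0,0]},{"jaw":1,"slide":[0.93,0.51,0],"delta_rot":[0,0,0]},{"jaw":1,"slide":[0.93,0.51,0],"delta_rot":[0,0,0]},{"jaw":1,"slide":[0.93,0.51,0],"delta_rot":[0,0,0]},{"jaw":1,"slide":[0.93,0.51,0],"delta_rot":[0,0,0]}]'
python3 -m jog '[{"jaw":1,"slide":[0.93,0.51,0],"delta_rot":[0,0,0]},{"jaw":1,"slide":[0.93,0.51,0],"delta_rot":[0,0,0]},{"jaw":1,"slide":[0.93,0.51,0],"delta_rot":[0,0,0]},{"jaw":1,"slide":[0.93,0.51,0],"delta_rot":[0,0,0]},{"jaw":1,"slide":[0.93,0.51,0],"delta_rot":[0,0,0]},{"jaw":1,"slide":[0.93,0.51,0],"delta_rot":[0,0,0]},{"jaw":1,"slide":[0.93,0.51,0],"delta_rot":[0,0,0]},{"jaw":1,"slide":[0.93,0.51,0],"delta_rot":[0,0,0]},{"jaw":1,"slide":[0.93,0.51,0],"delta_rot":[0,0,0]},{"jaw":1,"slide":[0,0,0],"delta_rot":[0,0,0]}]'
```

```text
time_s: 6.05
position: [518.9, -201.2, 169.4]
eef_rot: [-3.141, -0.0, 1.571]
wrist_force: [-0.6, -0.3, -0.9]
finger_gap: 26.4
grasp_force: 59.3
time_s: 7.05
position: [634.6, 9.9, 169.0]
eef_rot: [3.141, -0.001, 1.574]
wrist_force: [-0.3, -0.5, -0.6]
finger_gap: 26.0
grasp_force: 59.3
```

Run:
```python
from h import *
s=env.state();print(s["position"],s["wrist_force"])
c=eyes.get_calibration("wrist");im=eyes.camera("wrist")[:,:,::-1]
t=eyes.camera("top")[:,:,::-1]
print(proj("wrist",(634.3,7.3,7),c),proj("top",(634.3,7.3,66+136)))
cv2.imwrite("pics/w2.png",np.hstack([cv2.resize(im,(400,300)),cv2.resize(t[150:300,250:450],(400,300),interpolation=cv2.INTER_CUBIC)]))
```

```text
[634.60096273   9.89250984 168.96392962] [-0.31432603 -0.53464665 -0.61276369]
[313.48814108 213.99632523] [324.5243292  173.55519329]
```

View pics/w2.png

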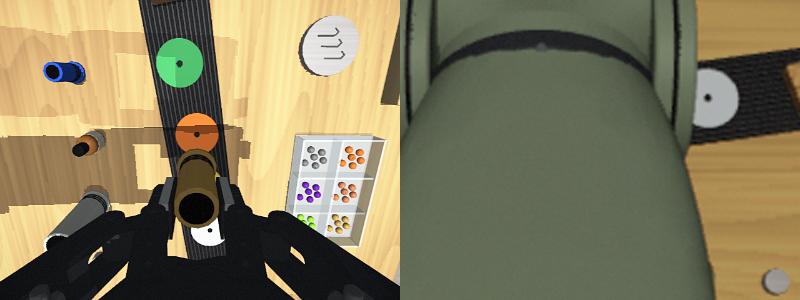

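The orange pad hole is at about (315,214) in the wrist view, predicted (313.5,214), and the brass is held upright. Trim y and lower.

```bash
python3 -m jog '[{"jaw":1,"slide":[-0.12,0.02,0.85],"delta_rot":[0,0,0]},{"jaw":1,"slide":[0,0,0.85],"delta_rot":[0,0,0]},{"jaw":1,"slide":[0,0,0.85],"delta_rot":[0,0,0]},{"jaw":1,"slide":[0,0,0.85],"delta_rot":[0,0,0]},{"jaw":1,"slide":[0,0,0.85],"delta_rot":[0,0,0]},{"jaw":1,"slide":[0,0,0.5],"delta_rot":[0,0,0]},{"jaw":1,"slide":[0,0,0.28],"delta_rot":[0,0,0]},{"jaw":1,"slide":[0,0,0],"delta_rot":[0,0,0]},{"jaw":1,"slide":[0,0,0],"delta_rot":[0,0,0]}]'
```

```text
time_s: 8.05
position: [634.6, 3.8, 44.2]
eef_rot: [3.14, 0.0, 1.571]
wrist_force: [0.1, -0.2, -1.7]
finger_gap: 26.3
grasp_force: 59.4
```

```bash
python3 -m jog '[{"jaw":1,"slide":[0,0,0.05],"delta_rot":[0,0,0]},{"jaw":1,"slide":[0,0,0],"delta_rot":[0,0,0]},{"jaw":1,"slide":[0,0,0],"delta_rot":[0,0,0]}]'; python3 -m jog '[{"jaw":1,"slide":[0,0,0],"delta_rot":[0,0,0]}]'|head -2;python3 -m jog '[{"jaw":1,"slide":[0,0,0],"delta_rot":[0,0,0]}]'|head -2
```

```text
time_s: 8.35
position: [634.2, 4.0, 42.4]
eef_rot: [3.141, 0.0, 1.571]
wrist_force: [0.7, 0.3, -0.5]
finger_gap: 26.2
grasp_force: 59.4
time_s: 8.45
position: [634.2, 4.1, 42.2]
time_s: 8.55
position: [634.1, 4.1, 42.1]
```

```bash
python3 -m jog '[{"jaw":1,"slide":[0.115,0.02,0],"delta_rot":[0,0,0]},{"jaw":1,"slide":[0,0,0.025],"delta_rot":[0,0,0]},{"jaw":1,"slide":[0,0,0],"delta_rot":[0,0,0]},{"jaw":1,"slide":[0,0,0],"delta_rot":[0,0,0]}]'
python3 -m jog '[{"jaw":-1,"slide":[0,0,0],"delta_rot":[0,0,0]},{"jaw":-1,"slide":[0,0,0],"delta_rot":[0,0,0]},{"jaw":-1,"slide":[0,0,0],"delta_rot":[0,0,0]},{"jaw":-1,"slide":[0,0,0],"delta_rot":[0,0,0]},{"jaw":-1,"slide":[0,0,0],"delta_rot":[0,0,0]},{"jaw":-1,"slide":[0,0,0],"delta_rot":[0,0,0]},{"jaw":-1,"slide":[0,0,0],"delta_rot":[0,0,0]}]'
```

```text
time_s: 8.95
position: [634.7, 7.2, 41.9]
eef_rot: [3.141, -0.0, 1.571]
wrist_force: [-0.9, 1.9, 4.4]
finger_gap: 26.2
grasp_force: 59.9
time_s: 9.65
position: [634.6, 6.9, 41.3]
eef_rot: [-3.142, 0.0, 1.571]
wrist_force: [1.0, 0.4, 0.8]
finger_gap: 85.7
grasp_force: 0.0
```

```bash
python3 -m jog '[{"jaw":-1,"slide":[0,0,-0.9],"delta_rot":[0,0,0]},{"jaw":-1,"slide":[0,0,-0.9],"delta_rot":[0,0,0]},{"jaw":-1,"slide":[0,0,-0.9],"delta_rot":[0,0,0]},{"jaw":-1,"slide":[0,0,-0.9],"delta_rot":[0,0,0]},{"jaw":-1,"slide":[0,0,-0.9],"delta_rot":[0,0,0]},{"jaw":-1,"slide":[0,0,-0.9],"delta_rot":[0,0,0]},{"jaw":-1,"slide":[0,0,-0.9],"delta_rot":[0,0,0]}]'
python3 -m jog '[{"jaw":-1,"slide":[-0.64,-0.9,0],"delta_rot":[0,0,0]},{"jaw":-1,"slide":[-0.64,-0.9,0],"delta_rot":[0,0,0]},{"jaw":-1,"slide":[-0.64,-0.9,0],"delta_rot":[0,0,0]},{"jaw":-1,"slide":[-0.64,-0.9,0],"delta_rot":[0,0,0]},{"jaw":-1,"slide":[-0.64,-0.9,0],"delta_rot":[0,0,0]},{"jaw":-1,"slide":[-0.64,-0.9,0],"delta_rot":[0,0,0]},{"jaw":-1,"slide":[-0.64,-0.9,0],"delta_rot":[0,0,0]},{"jaw":-1,"slide":[0,0,0],"delta_rot":[0,0,0]},{"jaw":-1,"slide":[0,0,0],"delta_rot":[0,0,0]},{"jaw":-1,"slide":[0,0,0],"delta_rot":[0,0,0]}]'
python3 -m jog '[{"jaw":-1,"slide":[0,0,0],"delta_rot":[0,0,0]},{"jaw":-1,"slide":[0,0,0],"delta_rot":[0,0,0]}]' | head -2
python3 - <<'E'
from h import *
s=env.state();print(s["position"])
c=eyes.get_calibration("wrist");im=eyes.camera("wrist")[:,:,::-1]
t=eyes.camera("top")[:,:,::-1]
p=proj("wrist",(477.1,-105.1,98),c);print(p,proj("top",(634.3,7.3,73)))
a=cv2.resize(im,(400,300));b=cv2.resize(t[150:240,265:385],(400,300),interpolation=cv2.INTER_CUBIC)
cv2.imwrite("pics/w3.png",np.hstack([a,b]))
E
```

```text
time_s: 10.35
position: [634.4, 6.9, 199.8]
eef_rot: [-3.142, 0.0, 1.571]
wrist_force: [0.1, -0.9, 0.0]
finger_gap: 85.1
grasp_force: 0.0
time_s: 11.35
position: [477.9, -104.9, 199.1]
eef_rot: [3.141, 0.0, 1.571]
wrist_force: [0.5, 0.5, -0.4]
finger_gap: 85.3
grasp_force: 0.0
time_s: 11.55
position: [477.6, -104.7, 198.7]
[ 477.61592465 -104.72434554  198.72982416]
[313.20215958 231.35635024] [324.36235165 198.37847583]
```

View pics/w3.png

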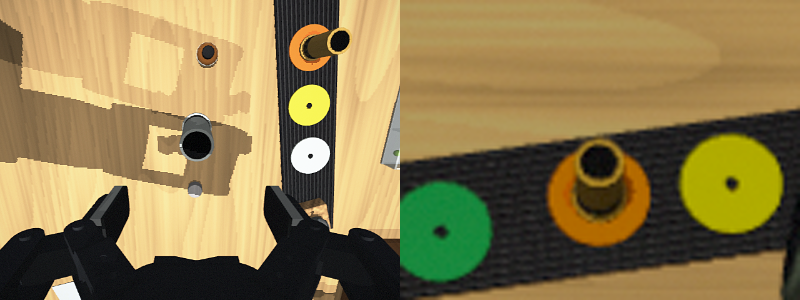

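Brass is upright and centred (mouth at (324.5,198.6) vs ideal (324.4,198.4)), and the silver mouth is where predicted. Grip the silver.

```bash
python3 -m jog '[{"jaw":-1,"slide":[0,0,0.95],"delta_rot":[0,0,0]},{"jaw":-1,"slide":[0,0,0.95],"delta_rot":[0,0,0]},{"jaw":-1,"slide":[0,0,0.95],"delta_rot":[0,0,0]},{"jaw":-1,"slide":[0,0,0.95],"delta_rot":[0,0,0]},{"jaw":-1,"slide":[0,0,0.95],"delta_rot":[0,0,0]},{"jaw":-1,"slide":[0,0,0.95],"delta_rot":[0,0,0]},{"jaw":-1,"slide":[0,0,0],"delta_rot":[0,0,0]},{"jaw":-1,"slide":[0,0,0],"delta_rot":[0,0,0]},{"jaw":-1,"slide":[0,0,0],"delta_rot":[0,0,0]}]'
python3 -m jog '[{"jaw":1,"slide":[0,0,0],"delta_rot":[0,0,0]},{"jaw":1,"slide":[0,0,0],"delta_rot":[0,0,0]},{"jaw":1,"slide":[0,0,0],"delta_rot":[0,0,0]},{"jaw":1,"slide":[0,0,0],"delta_rot":[0,0,0]},{"jaw":1,"slide":[0,0,0],"delta_rot":[0,0,0]},{"jaw":1,"slide":[0,0,0],"delta_rot":[0,0,0]},{"jaw":1,"slide":[0,0,0],"delta_rot":[0,0,0]},{"jaw":1,"slide":[0,0,0],"delta_rot":[0,0,0]}]'
```

```text
time_s: 12.55
position: [478.2, -105.3, 57.5]
eef_rot: [3.139, 0.001, 1.571]
wrist_force: [-0.1, -0.1, 0.8]
finger_gap: 85.5
grasp_force: 0.0
time_s: 13.35
position: [477.5, -105.2, 57.1]
eef_rot: [3.14, 0.0, 1.571]
wrist_force: [-0.6, -0.6, 5.5]
finger_gap: 38.7
grasp_force: 60.0
```

```bash
python3 -m jog '[{"jaw":1,"slide":[0,0,-0.5],"delta_rot":[0,0,0]},{"jaw":1,"slide":[0,0,-1],"delta_rot":[0,0,0]},{"jaw":1,"slide":[0,0,-1],"delta_rot":[0,0,0]},{"jaw":1,"slide":[0,0,-1],"delta_rot":[0,0,0]},{"jaw":1,"slide":[0,0,-1],"delta_rot":[0,0,0]}]'
python3 -m jog '[{"jaw":1,"slide":[-0.22,0.89,0],"delta_rot":[0,0,0]},{"jaw":1,"slide":[-0.22,0.89,0],"delta_rot":[0,0,0]},{"jaw":1,"slide":[-0.22,0.89,0],"delta_rot":[0,0,0]},{"jaw":1,"slide":[-0.22,0.89,0],"delta_rot":[0,0,0]},{"jaw":1,"slide":[-0.22,0.89,0],"delta_rot":[0,0,0]},{"jaw":1,"slide":[-0.22,0.89,0],"delta_rot":[0,0,0]},{"jaw":1,"slide":[-0.22,0.89,0],"delta_rot":[0,0,0]},{"jaw":1,"slide":[-0.22,0.89,0],"delta_rot":[0,0,0]},{"jaw":1,"slide":[0,0,0],"delta_rot":[0,0,0]}]'
python3 -m jog '[{"jaw":1,"slide":[0,0,0.9],"delta_rot":[0,0,0]},{"jaw":1,"slide":[0,0,0.9],"delta_rot":[0,0,0]},{"jaw":1,"slide":[0,0,0.9],"delta_rot":[0,0,0]},{"jaw":1,"slide":[0,0,0.8],"delta_rot":[0,0,0]},{"jaw":1,"slide":[0,0,0.5],"delta_rot":[0,0,0]},{"jaw":1,"slide":[0,0,0],"delta_rot":[0,0,0]},{"jaw":1,"slide":[0,0,0],"delta_rot":[0,0,0]},{"jaw":1,"slide":[0,0,0],"delta_rot":[0,0,0]},{"jaw":1,"slide":[0,0,0],"delta_rot":[0,0,0]}]'
```

```text
time_s: 13.85
position: [476.4, -105.0, 169.3]
eef_rot: [-3.14, -0.0, 1.571]
wrist_force: [0.7, -0.7, -1.6]
finger_gap: 38.8
grasp_force: 60.7
time_s: 14.75
position: [657.1, -149.6, 167.3]
eef_rot: [3.141, 0.0, 1.571]
wrist_force: [-1.5, 1.2, -2.0]
finger_gap: 38.5
grasp_force: 61.0
time_s: 15.65
position: [655.8, -149.3, 70.2]
eef_rot: [3.139, 0.001, 1.571]
wrist_force: [0.3, -0.8, -2.2]
finger_gap: 38.2
grasp_force: 61.0
```

```bash
python3 -m jog '[{"jaw":1,"slide":[0,0,0.15],"delta_rot":[0,0,0]},{"jaw":1,"slide":[0,0,0.07],"delta_rot":[0,0,0]},{"jaw":1,"slide":[0,0,0.03],"delta_rot":[0,0,0]},{"jaw":1,"slide":[0,0,0],"delta_rot":[0,0,0]},{"jaw":1,"slide":[0,0,0],"delta_rot":[0,0,0]}]'
python3 -m jog '[{"jaw":-1,"slide":[0,0,0],"delta_rot":[0,0,0]},{"jaw":-1,"slide":[0,0,0],"delta_rot":[0,0,0]},{"jaw":-1,"slide":[0,0,0],"delta_rot":[0,0,0]},{"jaw":-1,"slide":[0,0,0],"delta_rot":[0,0,0]},{"jaw":-1,"slide":[0,0,0],"delta_rot":[0,0,0]},{"jaw":-1,"slide":[0,0,0],"delta_rot":[0,0,0]},{"jaw":-1,"slide":[0,0,0],"delta_rot":[0,0,0]}]'
```

```text
time_s: 16.15
position: [655.4, -149.2, 64.2]
eef_rot: [3.14, 0.0, 1.571]
wrist_force: [-1.5, 0.3, 6.1]
finger_gap: 38.6
grasp_force: 62.2
time_s: 16.85
position: [655.1, -149.1, 62.6]
eef_rot: [-3.142, 0.0, 1.571]
wrist_force: [-0.6, -0.0, 0.5]
finger_gap: 85.3
grasp_force: 0.0
```

```bash
python3 -m jog '[{"jaw":-1,"slide":[0,0,-0.9],"delta_rot":[0,0,0]},{"jaw":-1,"slide":[0,0,-0.9],"delta_rot":[0,0,0]},{"jaw":-1,"slide":[0,0,-0.9],"delta_rot":[0,0,0]},{"jaw":-1,"slide":[0,0,-0.9],"delta_rot":[0,0,0]},{"jaw":-1,"slide":[0,0,-0.9],"delta_rot":[0,0,0]},{"jaw":-1,"slide":[0,0,-0.9],"delta_rot":[0,0,0]}]'
python3 -m jog '[{"jaw":-1,"slide":[0.968,-0.366,0],"delta_rot":[0,0,0]},{"jaw":-1,"slide":[0.968,-0.366,0],"delta_rot":[0,0,0]},{"jaw":-1,"slide":[0.968,-0.366,0],"delta_rot":[0,0,0]},{"jaw":-1,"slide":[0.968,-0.366,0],"delta_rot":[0,0,0]},{"jaw":-1,"slide":[0.968,-0.366,0],"delta_rot":[0,0,0]},{"jaw":-1,"slide":[0.968,-0.366,0],"delta_rot":[0,0,0]},{"jaw":-1,"slide":[0.968,-0.366,0],"delta_rot":[0,0,0]},{"jaw":-1,"slide":[0.968,-0.366,0],"delta_rot":[0,0,0]},{"jaw":-1,"slide":[0.968,-0.366,0],"delta_rot":[0,0,0]}]'
python3 -m jog '[{"jaw":-1,"slide":[0.968,-0.366,0],"delta_rot":[0,0,0]},{"jaw":-1,"slide":[0.968,-0.366,0],"delta_rot":[0,0,0]},{"jaw":-1,"slide":[0.968,-0.366,0],"delta_rot":[0,0,0]},{"jaw":-1,"slide":[0.968,-0.366,0],"delta_rot":[0,0,0]},{"jaw":-1,"slide":[0.968,-0.366,0],"delta_rot":[0,0,0]},{"jaw":-1,"slide":[0.968,-0.366,0],"delta_rot":[0,0,0]},{"jaw":-1,"slide":[0.968,-0.366,0],"delta_rot":[0,0,0]},{"jaw":-1,"slide":[0.968,-0.366,0],"delta_rot":[0,0,0]},{"jaw":-1,"slide":[0.968,-0.366,0],"delta_rot":[0,0,0]},{"jaw":-1,"slide":[0,0,0],"delta_rot":[0,0,0]}]'
python3 -m jog '[{"jaw":-1,"slide":[0,0,0],"delta_rot":[0,0,0]},{"jaw":-1,"slide":[0,0,0],"delta_rot":[0,0,0]},{"jaw":-1,"slide":[0,0,0],"delta_rot":[0,0,0]},{"jaw":-1,"slide":[0,0,0],"delta_rot":[0,0,0]}]'
python3 - <<'E'
from h import *
c=eyes.get_calibration("wrist");im=eyes.camera("wrist")[:,:,::-1]
t=eyes.camera("top")[:,:,::-1]
p=proj("wrist",(490.6,286.7,82),c);print(p,proj("top",(655.8,-149.3,105)))
a=cv2.resize(im,(400,300));b=cv2.resize(t[150:240,305:425],(400,300),interpolation=cv2.INTER_CUBIC)
cv2.imwrite("pics/w4.png",np.hstack([a,b]))
E
```

```text
time_s: 17.45
position: [654.9, -149.1, 198.6]
eef_rot: [-3.142, 0.0, 1.571]
wrist_force: [0.0, 0.2, 0.3]
finger_gap: 85.5
grasp_force: 0.0
time_s: 18.35
position: [572.2, 69.6, 197.7]
eef_rot: [3.141, 0.0, 1.571]
wrist_force: [-0.0, 1.3, 0.2]
finger_gap: 85.4
grasp_force: 0.0
time_s: 19.35
position: [489.3, 288.9, 197.6]
eef_rot: [-3.141, -0.001, 1.574]
wrist_force: [0.2, -0.1, -0.2]
finger_gap: 85.5
grasp_force: 0.0
time_s: 19.75
position: [490.7, 285.7, 197.7]
eef_rot: [3.141, 0.0, 1.57]
wrist_force: [-0.8, -0.4, -1.0]
finger_gap: 85.4
grasp_force: 0.0
[313.81242689 223.93971211] [412.58283461 182.04809024]
```

View pics/w4.png

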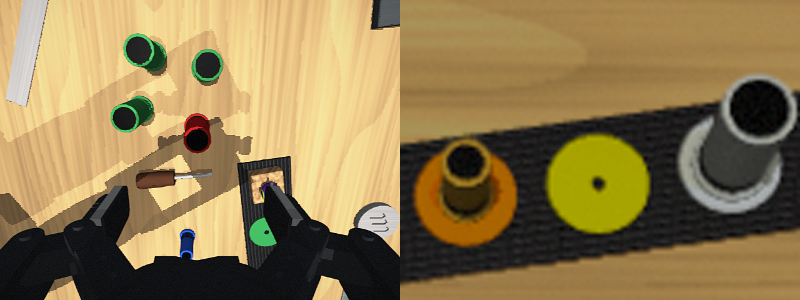

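Silver is upright and centred to about 1 mm, and the red mouth (316,224) matches the prediction. Grip red with the jaws part closed to stay clear of the green decoy.

```bash
python3 -m jog '[{"jaw":-0.6,"slide":[0.04,0,0.87],"delta_rot":[0,0,0]},{"jaw":-0.6,"slide":[0,0,0.87],"delta_rot":[0,0,0]},{"jaw":-0.6,"slide":[0,0,0.87],"delta_rot":[0,0,0]},{"jaw":-0.6,"slide":[0,0,0.87],"delta_rot":[0,0,0]},{"jaw":-0.6,"slide":[0,0,0.87],"delta_rot":[0,0,0]},{"jaw":-0.6,"slide":[0,0,0.87],"delta_rot":[0,0,0]},{"jaw":-0.6,"slide":[0,0,0.87],"delta_rot":[0,0,0]},{"jaw":-0.6,"slide":[0,0,0],"delta_rot":[0,0,0]},{"jaw":-0.6,"slide":[0,0,0],"delta_rot":[0,0,0]},{"jaw":-0.6,"slide":[0,0,0],"delta_rot":[0,0,0]}]'
python3 -m jog '[{"jaw":1,"slide":[0,0,0],"delta_rot":[0,0,0]},{"jaw":1,"slide":[0,0,0],"delta_rot":[0,0,0]},{"jaw":1,"slide":[0,0,0],"delta_rot":[0,0,0]},{"jaw":1,"slide":[0,0,0],"delta_rot":[0,0,0]},{"jaw":1,"slide":[0,0,0],"delta_rot":[0,0,0]},{"jaw":1,"slide":[0,0,0],"delta_rot":[0,0,0]},{"jaw":1,"slide":[0,0,0],"delta_rot":[0,0,0]}]'
```

```text
time_s: 20.85
position: [491.3, 287.9, 46.6]
eef_rot: [3.139, -0.001, 1.571]
wrist_force: [0.2, 0.3, 0.3]
finger_gap: 68.3
grasp_force: 0.0
time_s: 21.55
position: [490.9, 287.8, 46.4]
eef_rot: [3.14, -0.001, 1.571]
wrist_force: [-0.7, -0.1, 5.6]
finger_gap: 32.3
grasp_force: 59.3
```

```bash
python3 -m jog '[{"jaw":1,"slide":[0,0,-0.5],"delta_rot":[0,0,0]},{"jaw":1,"slide":[0,0,-1],"delta_rot":[0,0,0]},{"jaw":1,"slide":[0,0,-1],"delta_rot":[0,0,0]},{"jaw":1,"slide":[0,0,-1],"delta_rot":[0,0,0]},{"jaw":1,"slide":[0,0,-1],"delta_rot":[0,0,0]},{"jaw":1,"slide":[0,0,-0.5],"delta_rot":[0,0,0]}]'
python3 -m jog '[{"jaw":1,"slide":[-0.954,0.405,0],"delta_rot":[0,0,0]},{"jaw":1,"slide":[-0.954,0.405,0],"delta_rot":[0,0,0]},{"jaw":1,"slide":[-0.954,0.405,0],"delta_rot":[0,0,0]},{"jaw":1,"slide":[-0.954,0.405,0],"delta_rot":[0,0,0]},{"jaw":1,"slide":[-0.954,0.405,0],"delta_rot":[0,0,0]},{"jaw":1,"slide":[-0.954,0.405,0],"delta_rot":[0,0,0]},{"jaw":1,"slide":[-0.954,0.405,0],"delta_rot":[0,0,0]},{"jaw":1,"slide":[-0.954,0.405,0],"delta_rot":[0,0,0]}]'
python3 -m jog '[{"jaw":1,"slide":[-0.954,0.405,0],"delta_rot":[0,0,0]},{"jaw":1,"slide":[-0.954,0.405,0],"delta_rot":[0,0,0]},{"jaw":1,"slide":[-0.954,0.405,0],"delta_rot":[0,0,0]},{"jaw":1,"slide":[-0.954,0.405,0],"delta_rot":[0,0,0]},{"jaw":1,"slide":[-0.954,0.405,0],"delta_rot":[0,0,0]},{"jaw":1,"slide":[-0.954,0.405,0],"delta_rot":[0,0,0]},{"jaw":1,"slide":[-0.954,0.405,0],"delta_rot":[0,0,0]},{"jaw":1,"slide":[0,0,0],"delta_rot":[0,0,0]},{"jaw":1,"slide":[0,0,0],"delta_rot":[0,0,0]},{"jaw":1,"slide":[0,0,0],"delta_rot":[0,0,0]}]'
python3 -m jog '[{"jaw":1,"slide":[0,0,0],"delta_rot":[0,0,0]},{"jaw":1,"slide":[0,0,0],"delta_rot":[0,0,0]}]'
```

```text
time_s: 22.15
position: [491.0, 287.9, 172.9]
eef_rot: [3.139, -0.002, 1.571]
wrist_force: [0.8, -0.9, -1.8]
finger_gap: 32.0
grasp_force: 59.9
time_s: 22.95
position: [571.1, 95.6, 169.8]
eef_rot: [-3.14, 0.0, 1.571]
wrist_force: [0.5, -0.1, -0.9]
finger_gap: 32.5
grasp_force: 59.8
time_s: 23.95
position: [641.6, -69.5, 170.0]
eef_rot: [-3.14, -0.001, 1.571]
wrist_force: [0.4, 0.1, -1.5]
finger_gap: 32.1
grasp_force: 59.9
time_s: 24.15
position: [642.0, -69.4, 170.5]
eef_rot: [-3.141, -0.0, 1.572]
wrist_force: [-0.2, -0.3, -1.4]
finger_gap: 32.4
grasp_force: 59.9
```

```bash
python3 -m jog '[{"jaw":1,"slide":[-0.02,0.02,0.9],"delta_rot":[0,0,0]},{"jaw":1,"slide":[0,0,0.9],"delta_rot":[0,0,0]},{"jaw":1,"slide":[0,0,0.9],"delta_rot":[0,0,0]},{"jaw":1,"slide":[0,0,0.9],"delta_rot":[0,0,0]},{"jaw":1,"slide":[0,0,0.6],"delta_rot":[0,0,0]},{"jaw":1,"slide":[0,0,0.3],"delta_rot":[0,0,0]},{"jaw":1,"slide":[0,0,0],"delta_rot":[0,0,0]},{"jaw":1,"slide":[0,0,0],"delta_rot":[0,0,0]},{"jaw":1,"slide":[0,0,0],"delta_rot":[0,0,0]},{"jaw":1,"slide":[0,0,0],"delta_rot":[0,0,0]}]'
```

```text
time_s: 25.15
position: [643.4, -70.8, 58.9]
eef_rot: [3.14, 0.0, 1.571]
wrist_force: [0.1, -0.3, -1.4]
finger_gap: 32.7
grasp_force: 59.9
```

```bash
python3 -m jog '[{"jaw":1,"slide":[0.03,0,0.1],"delta_rot":[0,0,0]},{"jaw":1,"slide":[0,0,0.08],"delta_rot":[0,0,0]},{"jaw":1,"slide":[0,0,0.05],"delta_rot":[0,0,0]},{"jaw":1,"slide":[0,0,0],"delta_rot":[0,0,0]},{"jaw":1,"slide":[0,0,0],"delta_rot":[0,0,0]},{"jaw":1,"slide":[0,0,0],"delta_rot":[0,0,0]}]'
python3 -m jog '[{"jaw":-1,"slide":[0,0,0],"delta_rot":[0,0,0]},{"jaw":-1,"slide":[0,0,0],"delta_rot":[0,0,0]},{"jaw":-1,"slide":[0,0,0],"delta_rot":[0,0,0]},{"jaw":-1,"slide":[0,0,0],"delta_rot":[0,0,0]},{"jaw":-1,"slide":[0,0,0],"delta_rot":[0,0,0]},{"jaw":-1,"slide":[0,0,0],"delta_rot":[0,0,0]},{"jaw":-1,"slide":[0,0,0],"delta_rot":[0,0,0]}]'
python3 -m jog '[{"jaw":-1,"slide":[0,0,-0.95],"delta_rot":[0,0,0]},{"jaw":-1,"slide":[0,0,-0.95],"delta_rot":[0,0,0]},{"jaw":-1,"slide":[0,0,-0.95],"delta_rot":[0,0,0]},{"jaw":-1,"slide":[0,0,-0.95],"delta_rot":[0,0,0]},{"jaw":-1,"slide":[0,0,-0.95],"delta_rot":[0,0,0]},{"jaw":-1,"slide":[0,0,-0.95],"delta_rot":[0,0,0]},{"jaw":-1,"slide":[0,0,0],"delta_rot":[0,0,0]},{"jaw":-1,"slide":[0,0,0],"delta_rot":[0,0,0]}]'
```

```text
time_s: 25.75
position: [643.0, -70.0, 53.4]
eef_rot: [3.141, 0.0, 1.571]
wrist_force: [-1.0, 0.1, 5.3]
finger_gap: 32.4
grasp_force: 60.8
time_s: 26.45
position: [642.8, -70.0, 52.1]
eef_rot: [-3.142, 0.0, 1.571]
wrist_force: [0.7, -0.4, 0.5]
finger_gap: 85.4
grasp_force: 0.0
time_s: 27.25
position: [642.6, -70.0, 194.5]
eef_rot: [3.141, 0.0, 1.571]
wrist_force: [-0.0, -0.2, 0.3]
finger_gap: 85.2
grasp_force: 0.0
```

```bash
python3 -m jog '[{"jaw":-1,"slide":[0.907,-0.963,0],"delta_rot":[0,0,0]},{"jaw":-1,"slide":[0.907,-0.963,0],"delta_rot":[0,0,0]},{"jaw":-1,"slide":[0.907,-0.963,0],"delta_rot":[0,0,0]},{"jaw":-1,"slide":[0.907,-0.963,0],"delta_rot":[0,0,0]},{"jaw":-1,"slide":[0.907,-0.963,0],"delta_rot":[0,0,0]},{"jaw":-1,"slide":[0.907,-0.963,0],"delta_rot":[0,0,0]},{"jaw":-1,"slide":[0.907,-0.963,0],"delta_rot":[0,0,0]},{"jaw":-1,"slide":[0,0,0],"delta_rot":[0,0,0]},{"jaw":-1,"slide":[0,0,0],"delta_rot":[0,0,0]},{"jaw":-1,"slide":[0,0,0],"delta_rot":[0,0,0]}]'
python3 -m jog '[{"jaw":-1,"slide":[0,0,0],"delta_rot":[0,0,0]},{"jaw":-1,"slide":[0,0,0],"delta_rot":[0,0,0]}]'
python3 - <<'E'
from h import *
c=eyes.get_calibration("wrist");im=eyes.camera("wrist")[:,:,::-1]
t=eyes.camera("top")[:,:,::-1]
print(proj("wrist",(474.2,88.7,50),c),proj("top",(642.6,-71,89)))
a=cv2.resize(im,(400,300));b=cv2.resize(t[150:240,305:425],(400,300),interpolation=cv2.INTER_CUBIC)
cv2.imwrite("pics/w5.png",np.hstack([a,b]))
E
```

```text
time_s: 28.25
position: [474.7, 88.2, 194.0]
eef_rot: [-3.141, 0.001, 1.57]
wrist_force: [-1.2, 0.3, 0.1]
finger_gap: 85.4
grasp_force: 0.0
time_s: 28.45
position: [474.7, 88.1, 194.3]
eef_rot: [-3.141, 0.0, 1.57]
wrist_force: [-0.4, 0.8, -0.4]
finger_gap: 85.4
grasp_force: 0.0
[313.3179886  215.17279853] [367.78130686 191.63703445]
```

View pics/w5.png

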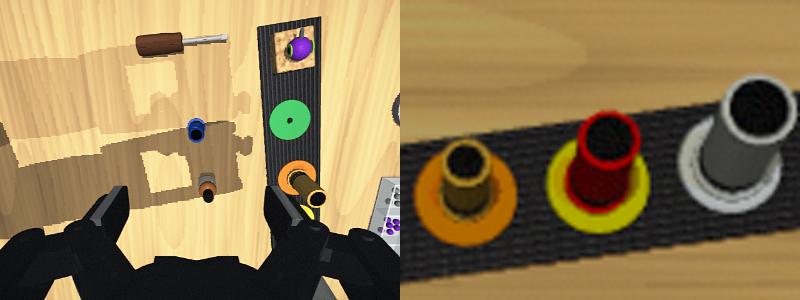

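Red is upright and centred (mouth (367.7,192.0) vs ideal (367.8,191.6)). The blue mouth at about (315,214) matches the prediction. Grip blue.

```bash
python3 -m jog '[{"jaw":-0.7,"slide":[0.024,0,0.96],"delta_rot":[0,0,0]},{"jaw":-0.7,"slide":[0,0,0.96],"delta_rot":[0,0,0]},{"jaw":-0.7,"slide":[0,0,0.96],"delta_rot":[0,0,0]},{"jaw":-0.7,"slide":[0,0,0.96],"delta_rot":[0,0,0]},{"jaw":-0.7,"slide":[0,0,0.96],"delta_rot":[0,0,0]},{"jaw":-0.7,"slide":[0,0,0.96],"delta_rot":[0,0,0]},{"jaw":-0.7,"slide":[0,0,0.96],"delta_rot":[0,0,0]},{"jaw":-0.7,"slide":[0,0,0],"delta_rot":[0,0,0]},{"jaw":-0.7,"slide":[0,0,0],"delta_rot":[0,0,0]},{"jaw":-0.7,"slide":[0,0,0],"delta_rot":[0,0,0]}]'
python3 -m jog '[{"jaw":1,"slide":[0,0,0],"delta_rot":[0,0,0]},{"jaw":1,"slide":[0,0,0],"delta_rot":[0,0,0]},{"jaw":1,"slide":[0,0,0],"delta_rot":[0,0,0]},{"jaw":1,"slide":[0,0,0],"delta_rot":[0,0,0]},{"jaw":1,"slide":[0,0,0],"delta_rot":[0,0,0]},{"jaw":1,"slide":[0,0,0],"delta_rot":[0,0,0]},{"jaw":1,"slide":[0,0,0],"delta_rot":[0,0,0]},{"jaw":1,"slide":[0,0,0],"delta_rot":[0,0,0]}]'
```

```text
time_s: 29.55
position: [475.4, 89.4, 27.8]
eef_rot: [3.139, -0.0, 1.571]
wrist_force: [-0.8, 0.2, -0.4]
finger_gap: 72.5
grasp_force: 0.0
time_s: 30.35
position: [474.5, 89.3, 27.3]
eef_rot: [3.141, -0.0, 1.571]
wrist_force: [-0.5, 0.2, 5.9]
finger_gap: 19.9
grasp_force: 58.4
```

```bash
python3 -m jog '[{"jaw":1,"slide":[0,0,-0.5],"delta_rot":[0,0,0]},{"jaw":1,"slide":[0,0,-1],"delta_rot":[0,0,0]},{"jaw":1,"slide":[0,0,-1],"delta_rot":[0,0,0]},{"jaw":1,"slide":[0,0,-1],"delta_rot":[0,0,0]}]'
python3 -m jog '[{"jaw":1,"slide":[0.08,0.92,0],"delta_rot":[0,0,0]},{"jaw":1,"slide":[0.08,0.92,0],"delta_rot":[0,0,0]},{"jaw":1,"slide":[0.08,0.92,0],"delta_rot":[0,0,0]},{"jaw":1,"slide":[0.08,0.92,0],"delta_rot":[0,0,0]},{"jaw":1,"slide":[0.08,0.92,0],"delta_rot":[0,0,0]},{"jaw":1,"slide":[0.08,0.92,0],"delta_rot":[0,0,0]},{"jaw":1,"slide":[0,0,0],"delta_rot":[0,0,0]},{"jaw":1,"slide":[0,0,0],"delta_rot":[0,0,0]}]'
python3 -m jog '[{"jaw":1,"slide":[0,0,0.9],"delta_rot":[0,0,0]},{"jaw":1,"slide":[0,0,0.9],"delta_rot":[0,0,0]},{"jaw":1,"slide":[0,0,0.8],"delta_rot":[0,0,0]},{"jaw":1,"slide":[0,0,0.3],"delta_rot":[0,0,0]},{"jaw":1,"slide":[0,0,0],"delta_rot":[0,0,0]},{"jaw":1,"slide":[0,0,0],"delta_rot":[0,0,0]},{"jaw":1,"slide":[0,0,0],"delta_rot":[0,0,0]},{"jaw":1,"slide":[0,0,0],"delta_rot":[0,0,0]}]'
```

```text
time_s: 30.75
position: [473.9, 89.3, 114.9]
eef_rot: [-3.141, 0.0, 1.571]
wrist_force: [0.5, 0.9, -0.8]
finger_gap: 19.3
grasp_force: 58.7
time_s: 31.55
position: [611.5, 101.2, 113.4]
eef_rot: [-3.14, 0.0, 1.571]
wrist_force: [-1.4, 0.2, -0.9]
finger_gap: 19.5
grasp_force: 58.8
time_s: 32.35
position: [612.8, 101.4, 42.7]
eef_rot: [3.14, -0.0, 1.571]
wrist_force: [0.2, -1.1, -1.2]
finger_gap: 19.2
grasp_force: 58.9
```

Target z is 34.3, so 8.4 mm down; then release, rise and step back for a last look.

```bash
python3 -m jog '[{"jaw":1,"slide":[0,0,0.2],"delta_rot":[0,0,0]},{"jaw":1,"slide":[0,0,0.1],"delta_rot":[0,0,0]},{"jaw":1,"slide":[0,0,0.045],"delta_rot":[0,0,0]},{"jaw":1,"slide":[0,0,0],"delta_rot":[0,0,0]},{"jaw":1,"slide":[0,0,0],"delta_rot":[0,0,0]},{"jaw":1,"slide":[0,0,0],"delta_rot":[0,0,0]}]'
python3 -m jog '[{"jaw":-1,"slide":[0,0,0],"delta_rot":[0,0,0]},{"jaw":-1,"slide":[0,0,0],"delta_rot":[0,0,0]},{"jaw":-1,"slide":[0,0,0],"delta_rot":[0,0,0]},{"jaw":-1,"slide":[0,0,0],"delta_rot":[0,0,0]},{"jaw":-1,"slide":[0,0,0],"delta_rot":[0,0,0]},{"jaw":-1,"slide":[0,0,0],"delta_rot":[0,0,0]},{"jaw":-1,"slide":[0,0,0],"delta_rot":[0,0,0]}]'
python3 -m jog '[{"jaw":-1,"slide":[0,0,-0.95],"delta_rot":[0,0,0]},{"jaw":-1,"slide":[0,0,-0.95],"delta_rot":[0,0,0]},{"jaw":-1,"slide":[0,0,-0.95],"delta_rot":[0,0,0]},{"jaw":-1,"slide":[0,0,-0.95],"delta_rot":[0,0,0]},{"jaw":-1,"slide":[0,0,-0.95],"delta_rot":[0,0,0]},{"jaw":-1,"slide":[0,0,-0.95],"delta_rot":[0,0,0]},{"jaw":-1,"slide":[0,0,-0.95],"delta_rot":[0,0,0]}]'
python3 -m jog '[{"jaw":-1,"slide":[0.9,-0.9,0],"delta_rot":[0,0,0]},{"jaw":-1,"slide":[0.9,-0.9,0],"delta_rot":[0,0,0]},{"jaw":-1,"slide":[0.9,-0.9,0],"delta_rot":[0,0,0]},{"jaw":-1,"slide":[0.9,-0.9,0],"delta_rot":[0,0,0]},{"jaw":-1,"slide":[0.9,-0.9,0],"delta_rot":[0,0,0]},{"jaw":-1,"slide":[0.9,-0.9,0],"delta_rot":[0,0,0]},{"jaw":-1,"slide":[0.9,-0.9,0],"delta_rot":[0,0,0]},{"jaw":-1,"slide":[0.9,-0.9,0],"delta_rot":[0,0,0]},{"jaw":-1,"slide":[0,0,0],"delta_rot":[0,0,0]},{"jaw":-1,"slide":[0,0,0],"delta_rot":[0,0,0]}]'
python3 - <<'E'
from h import *
t=eyes.camera("top")[:,:,::-1]
print(proj("top",(612.1,100.6,57)))
cv2.imwrite("pics/end.png",cv2.resize(t[150:310,215:425],(780,594),interpolation=cv2.INTER_CUBIC))
E
```

```text
time_s: 32.95
position: [612.2, 101.3, 34.3]
eef_rot: [3.141, 0.0, 1.571]
wrist_force: [-2.6, -0.9, 9.1]
finger_gap: 19.5
grasp_force: 59.9
time_s: 33.65
position: [612.2, 101.3, 32.9]
eef_rot: [-3.142, 0.0, 1.571]
wrist_force: [0.1, -0.1, 0.8]
finger_gap: 85.5
grasp_force: 0.0
time_s: 34.35
position: [612.1, 101.3, 200.3]
eef_rot: [3.142, 0.0, 1.571]
wrist_force: [-0.5, 0.5, -0.1]
finger_gap: 85.4
grasp_force: 0.0
time_s: 35.35
position: [432.1, 281.5, 199.4]
eef_rot: [3.141, 0.0, 1.572]
wrist_force: [-0.2, 0.3, 0.6]
finger_gap: 85.3
grasp_force: 0.0
[274.0775184  212.01072506]
```

View pics/end.png

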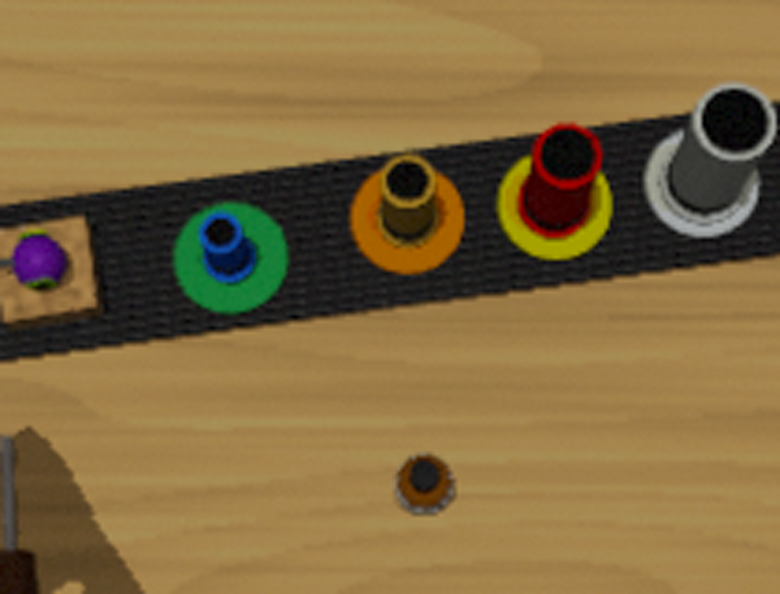

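All four stand upright and centred: blue at (222,232), brass at (409,183), red at (568,157), silver at (733,121). The cement at (425,480) has not moved, and the gripper is clear.

```bash
python3 -c "
from station import env
print(env.finish_job())"
```

```text
the job is handed in; nothing more can be done
None
```

The job is handed in: from the purple jig head outward, the blue, brass, red and silver stackers stand upright on the pads, centred to within about 1–2 mm in the camera views; the cement bottle was left where it stood, and the gripper is open and clear.

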